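# Push-and-turn the lens stand up to its gauge and clamp it

### The arm

A 6-joint arm with a two-finger parallel gripper is mounted at the origin on the work surface. World frame = base frame: x ahead of the robot, y to its left, z up, the work surface at z = 0. Lengths are in m, angles in degrees, forces in N, time in s.
With the tool pointing down it reaches from about 0.25 to 0.725 m from the base axis. Payload 9.7 kg.
Tool frame: the origin (TCP) lies midway between the tips of the shut fingers; the grasp point (between the pads) lies bot.grasp_offset behind it (bot.grasp_offset is the distance from the TCP to the grasp point, in m); x points along the fingers, y is the direction in which the jaws open and shut, and the axes are right-handed (so a half turn about x gives the same grasp; the last joint's range is limited). The gripper opens to 85 mm and grips with 20 to 120 N. Pads are 22 mm wide; open, the fingers measure 114 mm over their backs; the gripper's body (76 mm by 85 mm) begins 54 mm behind the grasp point. The pads swing forward as they close: fully open they stand 13 mm farther back than shut.
Start: joints at [69.442, 4.979, 10.078, 95.1, 0, 90], TCP at [0.193, 0.515, 0.231] pointing down, gripper open.
Joint ranges: [-179.16, 179.16], [-48.56, 103.87], [-65.8, 70.77], [-126.05, 130.52], [-82.76, 87.17], [-180, 180]. Speed limits (degrees/s): [127.2, 127.2, 147.25, 180, 180, 180].

### API

Orientations are given as [roll, pitch, yaw] about the fixed x, y, z axes, in that order (R = Rz(yaw) Ry(pitch) Rx(roll)).
In Python, from workcell import status, camera, bot gives the robot as it stands.
- The arm moves only by the shell command python3 -m jog 'ROWS' [OPENING] [FORCE]. ROWS is text: rows parted by semicolons, each of 4 numbers parted by spaces: the shift along the tool's x, y, z in mm, then the turn about the tool's x in degrees. A call has exactly 8 rows; each row is the pose to reach, as a shift and turn from the pose commanded when the call began, along the tool's axes at that moment; what a row does not reach only later rows make up. A row lasts 1/8 s, in which the tool goes at most 62.5 mm and 10.7 degrees, less where a joint would pass 70% of its speed; a pose out of reach is approached as far as the arm can. A call with a gripper value outside its range is refused whole. OPENING is the opening, from 0 (shut) to 1 (fully open), set as the call begins (- or left out, the last holds). The fingers move at their own pace and stop on an object; FORCE is the grip in N (left out, the last holds). Time passes only in rows, so rows that repeat a pose let the fingers close, or fill a call up. It gives the time, the measured TCP pose, the force and the opening at its end, in the units of the state.
- status.get_obs(): the state, without advancing time (a new reading comes with each control period).
- camera(name): name is "scene" or "side" or "wrist"; returns a dict with "color" (420x560x3 uint8, red, green, blue), "vfov" (degrees; the focal length in pixels is half the picture's height over the tangent of half this angle, whatever the lens; pixels are square), "cx", "cy" (the principal point, pixels), "D" ([k1, k2, p1, p2, k3] as OpenCV has them; the pictures are not rectified), "rvec" (rotation vector, rad) and "tvec" (3), from world to camera coordinates, as OpenCV has them. Camera axes: x right, y down, z forward; pixel columns grow to the right and rows downward; lengths in m; the calibration is good to about 2 mm. A picture is of the moment at which its call begins. There is no depth.
- bot.job_done(): hands the job in, once; it reports no verdict.
The state is a dict: "time": time; "q": joint angles; "qd": joint speeds; "joint_efforts": joint torques, N m; "ee_pos": TCP position; "tcp_rot": TCP orientation; "wrist_force": force on the tool from outside, world axes, zero at the start; "torque": the same for the moment, N m; "opening": finger opening in m.
Only numpy, scipy, OpenCV 4.12 (cv2) and the standard library are available. Lean on these libraries where they do the work, as an engineer would, in place of code of your own. Each camera call takes 0.05 s, during which the arm holds its last target. There are 200 camera calls.

### The job

Raise the small lens with the black push-and-turn knob until its pointer is level with the pointer on the gauge post, then let go of the knob and throw the clamp lever fully over. The knob only clicks round unless it is pressed down while turned clockwise; feel for its pins to drop in, and press gently (no more than about 10 N), because forcing it breaks it inside. Touch neither the lens nor the gauge, and leave the other things on the bench where they are.

Things in the scene. Friction and masses are not known exactly. Their poses are not given: they have to be found in the camera images.
- stand_base: grey base plate of the lens stand, 200 x 280 x 12 mm (x, y, z), fixed to the bench; origin at the centre of its underside, z up. In its frame: knob axis at x -40, y -90 mm; lens sleeve at x 60, y 0; gauge post at x 60, y 62 (top at z 162); clamp lever pivot at x -60, y 100
- knob: black bakelite push-and-turn knob; origin on its vertical turning axis, 30 mm above the underside of the base plate while unpressed. Round skirt 56 mm across, 8 to 16 mm above the origin; on it a grip bar 48 mm long (along the knob's x), 14 mm wide (along its y), 16 to 44 mm above the origin. Turns without end either way, starts at any angle
- housing_top (a point): centre of the top of the fixed brass knob housing (62 mm across), 7 mm below the skirt of the unpressed knob. A spring holds the knob up: 2.5 N to start pressing, 1 N more per mm. Unpressed it turns idly with a light click every 30 degrees (up to 0.05 N m)
- teeth (a point): on the knob axis, level with the hidden spindle teeth: 6 blunt teeth 25 degrees wide, every 60 degrees, at an angle not told. 2 round-nosed 8 mm knob pins, opposite, 18 mm off the axis, meet them at 1.5 mm of press: mostly nose on tooth, where the knob goes nearly solid; turned on up to 50 degrees under a light press they drop between and go down to 6.5 mm, then solid
- thrust (a joint): how far the spindle teeth push the knob's hidden pin ring up into the knob, m; 0 unloaded, 12 N per mm on top of the knob's own spring; breaks beyond 0.75 mm. Pressed 4.5 to 6 mm with the pins home between the teeth (7 to 8.5 N of press) turning drives the spindle, after up to 10 degrees of play; turned hard when shallower, the round noses ride up, which overloads the ring
- carriage: brass lens carriage: a 16 mm rod rising from the sleeve, with a lens ring 61 mm across (in the base's x-z plane, centre 88 mm above the origin); origin on the rod axis, at the start 92 mm above the underside of the base plate; rises 45 mm. The meshed knob raises it 20 mm per rad turned clockwise from above (about 0.25 N m), lowers it anticlockwise; it stays where left. Not to be touched
- lens_pointer (a point): tip of the small brass pointer (4 mm thick) on the lens carriage, at mid-thickness; points along the base's +y to the gauge
- gauge_pointer (a point): tip of the steel pointer (4 mm thick) on the rider of the gauge post, at mid-thickness; points along the base's -y, 5 mm from the lens pointer seen from above; it is 17 to 32 mm higher than the lens pointer at the start
- clamp (a joint): clamp lever angle, rad: 0 at the start (leaning to the base's -x), 1.0 thrown fully over (leaning to the base's +x); stays where it is left, moves with a light push
- clamp_tip (a point): centre of the 26 mm steel ball on top of the clamp lever; it swings at 60 mm radius in the base's x-z plane about a pivot at x -60, y 100, z 34 mm in the base plate's frame (about 1 N at the ball)
- prism: violet-tinged glass prism standing on end, triangular, 70 mm tall, about 38 mm a side; origin at the centre of its underside; bystander
- cover: domed copper burner cover with a knob, 72 mm across, 56 mm tall; origin at the centre of its underside; bystander
- tile: white ceramic test tile 90 x 90 x 8 mm; origin at the centre of its underside; bystander
- loupe: chrome loupe lying flat, 48 mm round with a handle reaching 75 mm along its x; 10 mm thick; origin at the centre of its lens, underside; bystander

How it is judged:
By the outcome, as a careful person would: the job done as asked, in the order asked, and still so for the second after the job is handed in, with the robot touching nothing.
It also fails if it takes over 64 s, if anything falls off the work surface, if the arm or the gripper's body presses on something with over 40 N, if the wrist force passes 120 N, or if a joint passes its speed limit or range.

## Working session

There is one attempt and no reset: what is moved stays moved. The work goes in short steps, Python scripts to look and compute and a shell command to move; the robot and the scene stay as the last step left them, time stands still between calls to the robot, and variables do not carry over. Pictures are saved under pics/ and viewed, about 8 in all and at most 12, crops included, and the job is handed in when it is done.

```bash
ls; mkdir -p pics; python3 - <<'E'
from workcell import status, camera, bot
import cv2, numpy as np
print(bot.grasp_offset, status.get_obs())
for n in("scene","side","wrist"):
    c=camera(n); cv2.imwrite(f"pics/{n}0.png",c["color"][:,:,::-1])
    print(n,{k:np.round(c[k],4).tolist() for k in c if k!="color"})
    np.save(f"pics/{n}0.npy",c,allow_pickle=True)
E
```

```text
pics
0.0187 {'time': 0.0, 'q': array([6.94435908e+01, 5.01205804e+00, 1.00338597e+01, 9.50998785e+01,
       1.62787119e-03, 8.99994191e+01]), 'qd': array([ 0.02114548, -0.04475622, -0.09792867, -0.08742405,  0.01792035,
       -0.05108152]), 'joint_efforts': array([-7.81910585e-04, -5.20398045e+01,  4.64794779e+01,  1.66427088e-02,
        5.73769921e-05,  2.73042235e-05]), 'ee_pos': array([0.19303133, 0.51476333, 0.23056856]), 'tcp_rot': array([ -91.19500081,   89.92190615, -111.75083021]), 'wrist_force': array([ 0.5468537 , -0.670968  ,  0.92955625]), 'torque': array([ 0.05495165, -0.01630099,  0.03925983]), 'opening': 0.0854098314934383}
scene {'vfov': 54.8308, 'cx': 284.7954, 'cy': 206.7969, 'D': [0.0268, 0.0, 0.0, 0.0, 0.0], 'rvec': [1.9803, 1.8384, -0.5234], 'tvec': [-0.0966, -0.4621, 1.3197]}
side {'vfov': 57.6132, 'cx': 278.1659, 'cy': 212.701, 'D': [-0.026, 0.0, 0.0, 0.0, 0.0], 'rvec': [0.3087, -2.7207, 1.3395], 'tvec': [0.6137, 0.1315, 0.7096]}
wrist {'vfov': 65.4719, 'cx': 272.7654, 'cy': 209.2892, 'D': [-0.007, 0.0, 0.0, 0.0, 0.0], 'rvec': [-2.3472, -1.6269, -0.2713], 'tvec': [-0.5501, -0.0426, 0.381]}
```

```bash
python3 - <<'E'
import cv2, numpy as np
a=[cv2.imread(f"pics/{n}0.png") for n in("scene","side")]
cv2.imwrite("pics/both0.png",cv2.resize(np.hstack(a),(800,300),interpolation=cv2.INTER_AREA))
E
```

```text
(no output)
```

View pics/scene0.png

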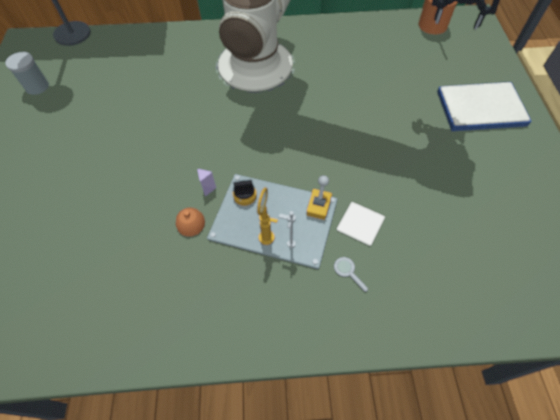

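View pics/side0.png

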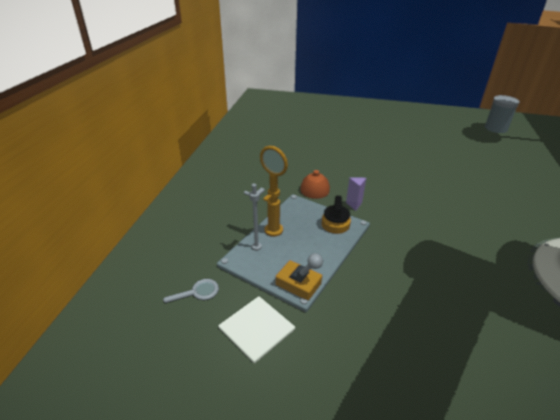

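The scene view shows the plate with corners near (235,178), (336,195), (318,262) and (211,233). The knob is at (244,190), the lens at (265,225), the gauge at (291,225) and the clamp ball at (323,181). In the side view the knob is at (337,215), the lens pointer near (270,197), the gauge rider near (255,190) and the clamp ball at (315,261).

```bash
cat > h.py <<'E'
import numpy as np, cv2
from workcell import status, camera, bot
def K(c):
    f=210/np.tan(np.radians(c["vfov"])/2); return np.array([[f,0,c["cx"]],[0,f,c["cy"]],[0,0,1.]])
def ray(c,p):
    n=cv2.undistortPoints(np.array(p,float).reshape(-1,1,2),K(c),np.array(c["D"],float))[:,0]
    R=cv2.Rodrigues(np.array(c["rvec"],float))[0]; t=np.array(c["tvec"],float).ravel()
    return -R.T@t, np.c_[n,np.ones(len(n))]@R
def onz(c,p,z):
    o,d=ray(c,p); return o+d*((z-o[2])/d[:,2])[:,None]
def proj(c,P): return cv2.projectPoints(np.array(P,float).reshape(-1,1,3),np.array(c["rvec"],float),np.array(c["tvec"],float),K(c),np.array(c["D"],float))[0][:,0]
def two(c1,p1,c2,p2):
    A=np.zeros((3,3));b=np.zeros(3)
    for c,p in((c1,p1),(c2,p2)):
        o,d=ray(c,p);d=d[0]/np.linalg.norm(d);M=np.eye(3)-np.outer(d,d);A+=M;b+=M@o
    return np.linalg.solve(A,b)
def load(n): return np.load(f"pics/{n}.npy",allow_pickle=True).item()
def snap(n,tag):
    c=camera(n); np.save(f"pics/{n}{tag}.npy",c,allow_pickle=True); cv2.imwrite(f"pics/{n}{tag}.png",c["color"][:,:,::-1]); return c
E
python3 - <<'E'
from h import *
for n,roi in(("scene0",(205,170,345,268)),("side0",(215,190,375,305))):
    c=load(n); hsv=cv2.cvtColor(c["color"],cv2.COLOR_RGB2HSV)
    x0,y0,x1,y1=roi
    m=cv2.inRange(hsv,(90,25,70),(125,140,255)); k=np.zeros_like(m);k[y0:y1,x0:x1]=m[y0:y1,x0:x1]
    k=cv2.morphologyEx(k,cv2.MORPH_OPEN,np.ones((3,3)))
    cs=max(cv2.findContours(k,0,cv2.CHAIN_APPROX_NONE)[0],key=cv2.contourArea)
    w=onz(c,cv2.convexHull(cs)[:,0],0.012)[:,:2]
    r=cv2.minAreaRect((w*1000).astype(np.float32)); print(n,cv2.contourArea(cs),r, cv2.boxPoints(r).round(1).tolist())
c=load("scene0");print(onz(c,[(244,190)],.07),onz(c,[(323,181)],.07))
E
```

```text
scene0 6984.5 ((583.3302612304688, 27.001968383789062), (278.4114685058594, 201.20419311523438), 69.61884307861328) [[440.5, -68.5], [629.2000122070312, -138.5], [726.0999755859375, 122.5], [537.5, 192.5]]
side0 6404.5 ((582.2154541015625, 32.64164733886719), (280.9385070800781, 200.6808624267578), 69.74513244628906) [[439.3999938964844, -64.4000015258789], [627.7000122070312, -133.89999389648438], [725.0, 129.6999969482422], [536.7000122070312, 199.1999969482422]]
[[ 0.53325658 -0.03989902  0.07      ]] [[0.52187526 0.1542499  0.07      ]]
```

```bash
cat >> h.py <<'E'
from scipy.spatial.transform import Rotation as Ro
def pose():
    s=status.get_obs(); return np.array(s["ee_pos"]), Ro.from_euler("xyz",s["tcp_rot"],degrees=True).as_matrix(), s
def shift(P):  # world target -> mm in tool axes
    p,R,s=pose(); return (R.T@(np.array(P)-p)*1000).round(1)
E
python3 - <<'E'
from h import *
p,R,s=pose(); print(R.round(3))
c=load("wrist0"); Rc=cv2.Rodrigues(np.array(c["rvec"]))[0]; o=-Rc.T@np.array(c["tvec"]).ravel()
print("cam",o,"tool frame off",R.T@(o-p)*1000,"fwd in tool",R.T@Rc[2], "right in tool",R.T@Rc[0])
B=np.array([.583,.0295]);a=np.radians(-20.3)
def W(x,y):return B+np.array([[np.cos(a),-np.sin(a)],[np.sin(a),np.cos(a)]])@np.array([x,y])/1000
for n,q in dict(knob=(-40,-90),lens=(60,0),gauge=(60,62),clamp=(-60,100)).items():print(n,W(*q))
k=W(-40,-90)
for n in("scene0","side0"):
    c=load(n);print(n,proj(c,[[*k,.074],[*W(60,0),.1],[*W(60,62),.162],[*W(-110,100),.066]]).round(1).tolist())
c=load("scene0");print("prism,cover,tile,loupe",onz(c,[(207,192),(190,232),(361,224),(345,267)],0).round(3).tolist())
print(shift([*k,.231]))
E
```

```text
[[-0.     0.351  0.936]
 [-0.001  0.936 -0.351]
 [-1.    -0.001 -0.   ]]
cam [0.11473309 0.54483276 0.37353732] tool frame off [-142.78568184    0.46750985  -83.88876069] fwd in tool [9.45455935e-01 1.15889929e-04 3.25750000e-01] right in tool [-8.99274756e-05  9.99999991e-01 -9.47581346e-05]
knob [ 0.51426023 -0.04103258]
lens [0.63927334 0.00868386]
gauge [0.66078335 0.06683297]
clamp [0.56142023 0.14410503]
scene0 [[243.2, 182.7], [265.4, 220.6], [292.3, 213.2], [325.4, 179.3]]
side0 [[337.4, 201.4], [272.5, 196.6], [252.9, 184.8], [324.3, 275.0]]
prism,cover,tile,loupe [[0.485, -0.143, 0.0], [0.601, -0.181, 0.0], [0.611, 0.244, 0.0], [0.722, 0.187, 0.0]]
[ 2.000e-01 -4.076e+02  4.959e+02]
```

```bash
python3 -m jog '0 -37 45 0;0 -74 90 0;0 -111 135 0;0 -148 180 0;0 -185 225 0;0 -222 270 0;0 -259 315 0;0 -296 360 0'; python3 -m jog '0 -28 34 0;0 -56 68 0;0 -84 102 0;0 -112 136 0;0 -112 136 0;0 -112 136 0;0 -112 136 0;0 -112 136 0'; python3 - <<'E'
from h import *
p,R,s=pose(); print(s["time"],p,s["q"].round(1),s["wrist_force"],R.round(3).tolist())
snap("wrist",1)
E
```

```text
time: 1.15
ee_pos: [0.4268, 0.1096, 0.2313]
tcp_rot: [42.8, 90.0, 22.2]
wrist_force: [1.2, 0.8, -0.9]
opening: 0.0853
time: 2.15
ee_pos: [0.514, -0.0404, 0.2316]
tcp_rot: [21.7, 90.0, 1.2]
wrist_force: [-0.2, 0.1, 0.3]
opening: 0.0852
2.15 [ 0.51404266 -0.04044558  0.23158084] [-4.5  0.2  5.2 94.9  0.  16. ] [-0.22835576  0.07025812  0.34966633] [[0.0, 0.35, 0.937], [0.0, 0.937, -0.35], [-1.0, 0.0, 0.0]]
```

View pics/wrist1.png

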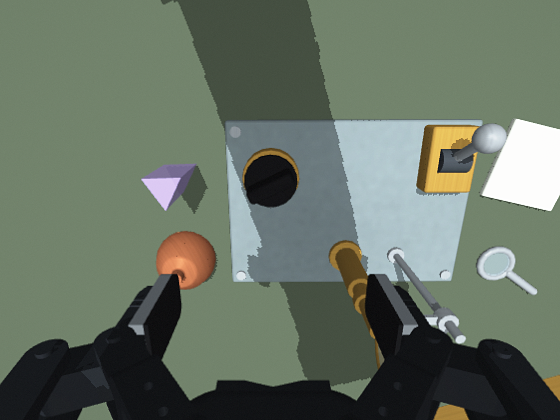

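The wrist view shows the knob at about (271,178), with its bar running from roughly (247,190) to (297,168). The plate is clear, the clamp ball is at (490,138), and the prism and cover are well off the knob. I'll enlarge the knob.

```bash
python3 - <<'E'
from h import *
c=load("wrist1"); im=c["color"][:,:,::-1][140:220,230:310].astype(float)
g=np.clip((im/100),0,1)**.45*255
cv2.imwrite("pics/k1.png",cv2.resize(g.astype(np.uint8),None,fx=7,fy=7,interpolation=cv2.INTER_CUBIC))
# plate corners from wrist view
hsv=cv2.cvtColor(c["color"],cv2.COLOR_RGB2HSV)
m=cv2.inRange(c["color"],(60,70,80),(255,255,255))&cv2.inRange(hsv,(92,20,60),(125,140,255));m[:,:222]=0;m[:,492:]=0;m[:112]=0;m[290:]=0
m=cv2.morphologyEx(m,cv2.MORPH_OPEN,np.ones((3,3)))
cs=max(cv2.findContours(m,0,1)[0],key=cv2.contourArea)
w=onz(c,[(226,121),(482,121),(454,281),(234,281)],.012);print(w.round(4).tolist())
r=cv2.minAreaRect((onz(c,cv2.convexHull(cs)[:,0],.012)[:,:2]*1000).astype(np.float32));print(r,cv2.boundingRect(cs))
# housing circle: brass mask near the knob ; prediction
print(proj(c,[[.5143,-.041,.074],[.5143,-.041,.046],[.5143,-.041,.031]]).round(1).tolist())
E
```

```text
[[0.4412, -0.0662, 0.012], [0.5374, 0.1921, 0.012], [0.7241, 0.1281, 0.012], [0.6258, -0.1341, 0.012]]
((588.9959716796875, 33.92657470703125), (294.4215393066406, 210.92837524414062), 69.64276885986328) (225, 119, 267, 171)
[[271.7, 190.2], [271.8, 182.9], [271.8, 179.4]]
```

View pics/k1.png

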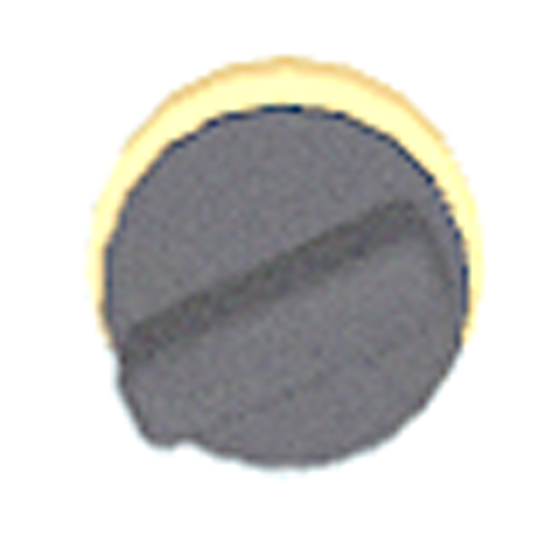

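```bash
python3 - <<'E'
from h import *
p,R,s=pose();c=load("wrist1")
P=onz(c,[(247.9,192.1),(291.4,173.6),(253.6,203.1),(294.3,187.9)],.074)
T=(P-p)@R*1000; print(T.round(1),T.mean(0),P.mean(0))
print(np.degrees(np.arctan2(T[1]-T[0],1)),[np.degrees(np.arctan2(d[2],d[1])) for d in(T[1]-T[0],T[3]-T[2])], [np.linalg.norm(d) for d in (T[1]-T[0],T[2]-T[0],T[3]-T[1])])
u=onz(c,[(230+130/7,140+325/7),(230+405/7,140+200/7)],.046);d=((u-p)@R);d=d[1]-d[0];print(np.degrees(np.arctan2(d[2],d[1])),np.linalg.norm(d))
E
```

```text
[[157.5 -23.1   2.2]
 [157.5  18.1 -15.8]
 [157.5 -17.9  13.2]
 [157.5  21.1  -2. ]] [157.54149866  -0.45226634  -0.60677522] [ 0.51343741 -0.04076175  0.074     ]
[ -0.09548528  88.61058818 -86.82474496] [np.float64(-23.61555114912871), np.float64(-21.289437478151118)] [np.float64(44.997729763761875), np.float64(12.22555458664242), np.float64(14.19610411593842)]
-24.910406412368747 0.04466886763989276
```

The bar is at about -23.7° in the tool's y-z plane. A turn of -113.7° lines the jaws up across it and leaves about 275° of clockwise wrist room.

```bash
python3 -m jog '10 -0.5 0 -10.5;20 -0.5 0 -21;35 -0.5 0 -31.5;50 -0.5 0 -42;65 -0.5 0 -52.5;80 -0.5 0 -63;90 -0.5 0 -73.5;100 -0.5 0 -84' 0.53 20; python3 -m jog '10 0 0 -10;20 0 0 -20;30 0 0 -29.7;35 0 0 -29.7;35 0 0 -29.7;35 0 0 -29.7;35 0 0 -29.7;35 0 0 -29.7'; python3 - <<'E'
from h import *
p,R,s=pose(); print(s["time"],p,s["q"].round(1),s["wrist_force"],s["torque"],shift([.5137,-.0408,.050]))
snap("wrist",2)
E
```

```text
time: 3.2
ee_pos: [0.5139, -0.0413, 0.131]
tcp_rot: [-81.8, 90.0, -17.9]
wrist_force: [0.6, -0.7, -0.0]
opening: 0.045
time: 4.2
ee_pos: [0.5142, -0.0417, 0.0965]
tcp_rot: [-102.0, 90.0, -8.9]
wrist_force: [0.3, 0.5, -0.3]
opening: 0.0452
4.2 [ 0.5141969  -0.04169859  0.09650176] [ -4.6  -0.2 -10.2  80.   -0.  -97.7] [ 0.31338831  0.49363186 -0.26622804] [ 0.03593132 -0.05884815  0.0193756 ] [46.5  0.5  0.9]
```

View pics/wrist2.png

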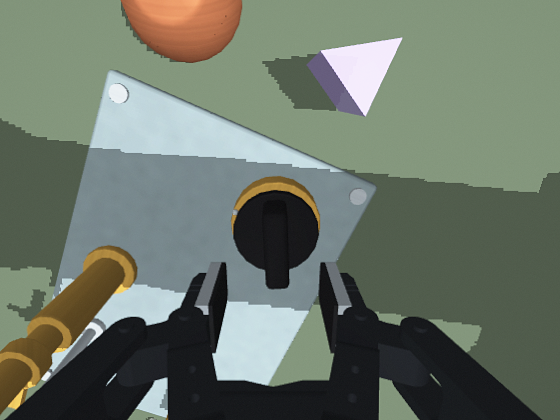

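The bar stands upright in the picture, about (266–288, 203–287), centred between the pads (215 and 342).

```bash
python3 - <<'E'
from h import *
p,R,s=pose();c=load("wrist2")
g=cv2.cvtColor(c["color"],cv2.COLOR_RGB2GRAY);print(g[235:292:8,256:296:2])
P=onz(c,[(275.5,203),(277,283)],.074);print(P,P.mean(0),((P-p)@R*1000).round(1))
E
python3 -m jog '10 0.4 0.5 0;20 0.4 0.5 0;30 0.4 0.5 0;40 0.4 0.5 0;44 0.4 0.5 0;46 0.4 0.5 0;46 0.4 0.5 0;46 0.4 0.5 0'
```

```text
[[ 25  26  25  25  23  21  24  23  23  25  25  23  26  24  21  16  24  24
   24  24]
 [ 26  26  27  26  18  25  25  24  23  24  25  24  23  24  22  19  19  25
   24  24]
 [ 26  27  25  26  20  23  25  23  25  24  25  25  24  23  20  16  21  25
   26  24]
 [ 26  25  25  28  18  20  25  27  27  24  22  24  22  22  22  18  17  23
   24  25]
 [ 85  31  20  23  21  22  25  25  25  27  23  24  25  24  22  20  14  21
   31  86]
 [133 133 134 134 141  17  23  25  28  27  25  25  24  25  20  22   8 138
  134 134]
 [135 134 134 134 138  32  22  27  26  25  23  24  24  23  23  19   6 135
  137 135]
 [134 134 135 134 135 137 135 134 134 133 133 134 134 134 135 135 137 134
  136 135]]
[[ 0.51477571 -0.07194722  0.074     ]
 [ 0.5111162  -0.02320989  0.074     ]] [ 0.51294595 -0.04757855  0.074     ] [[ 22.4   1.1 -30.2]
 [ 22.4   2.1  18.7]]
time: 5.25
ee_pos: [0.5139, -0.0412, 0.0506]
tcp_rot: [-100.3, 90.0, -7.1]
wrist_force: [0.1, -1.0, -0.1]
opening: 0.0452
```

```bash
python3 - <<'E'
from h import *
c=load("wrist2")
g=cv2.cvtColor(c["color"],cv2.COLOR_RGB2GRAY); m=(g<45).astype(np.uint8); m[:160]=0; m[292:]=0; m[:,:228]=0; m[:,326:]=0
cs=max(cv2.findContours(m,0,cv2.CHAIN_APPROX_NONE)[0],key=cv2.contourArea)[:,0]
print(cs.min(0),cs.max(0))
from scipy.optimize import least_squares
def fit(q,z):
    w=onz(c,q,z)[:,:2]*1000
    f=least_squares(lambda x:np.hypot(*(w-x[:2]).T)-x[2],[513,-41,28],loss="soft_l1"); return f.x.round(2),abs(f.fun).mean().round(2)
bar=(cs[:,0]>262)&(cs[:,0]<292)&(cs[:,1]>240)
low=cs[~bar&(cs[:,1]>225)]; up=cs[cs[:,1]<222]
print(fit(low,.046),fit(up,.038))
print(onz(c,[(276.5,cs[:,1].max()+.5)],.074))
s=pose()[2];print(s["ee_pos"],s["wrist_force"])
p,R,_=pose();print("tool",[(R.T@(np.array(v)-p)*1000).round(1) for v in([.5137,-.0408,.05],)],R[:,1:].round(3).tolist())
E
```

```text
[234 190] [318 288]
(array([512.83, -42.58,  26.77]), np.float64(0.16)) (array([512.77, -41.44,  27.32]), np.float64(0.17))
[[ 0.51119175 -0.01950627  0.074     ]]
[ 0.5138709  -0.04123837  0.05060933] [ 0.14972218 -0.96222679 -0.08932264]
tool [array([0.6, 0.1, 0.4])] [[-0.998, -0.055], [-0.055, 0.998], [-0.001, -0.0]]
```

```bash
python3 -m jog '0 0.3 -0.3 0;0 0.3 -0.3 0;0 0.3 -0.3 0;0 0.3 -0.3 0;0 0.3 -0.3 0;0 0.3 -0.3 0;0 0.3 -0.3 0;0 0.3 -0.3 0' 0 60;  python3 - <<'E'
from h import *
p,R,s=pose(); print(s["time"],p,s["opening"],"tool F",R.T@s["wrist_force"],"T",R.T@s["torque"],s["q"][5])
E
```

```text
time: 6.25
ee_pos: [0.5128, -0.0414, 0.0503]
tcp_rot: [74.3, 89.9, 167.4]
wrist_force: [-6.4, 1.8, 3.7]
opening: 0.0131
6.25 [ 0.51277048 -0.04139735  0.05026374] 0.01306319555469397 tool F [-3.66830851  6.27710071  2.11830031] T [ 0.12639983 -0.30606785  1.02926903] -97.76013823174048
```

```bash
cat >> h.py <<'E'
def rep():
    F=[];
    p,R,s=pose(); print(round(s["time"],2),"p",(p*1000).round(2),"open",round(s["opening"]*1000,2),"toolF",(R.T@s["wrist_force"]).round(2),"T",(R.T@s["torque"]).round(3),"q6",round(s["q"][5],2))
E
python3 -m jog '0 0.9 0.2 0;0 0.9 0.2 0;0 0.9 0.2 0;0 0.9 0.2 0;0 0.9 0.2 0;0 0.9 0.2 0;0 0.9 0.2 0;0 0.9 0.2 0' >/dev/null; python3 -c 'from h import *;rep()'
python3 -m jog '-0.5 0.9 0.2 0;-1 0.9 0.2 0;-1 0.9 0.2 0;-1 0.9 0.2 0;-1 0.9 0.2 0;-1 0.9 0.2 0;-1 0.9 0.2 0;-1 0.9 0.2 0'>/dev/null;  python3 -c 'from h import *;rep()'
```

```text
7.25 p [512.64 -41.38  50.34] open 12.66 toolF [-1.63 -0.67  1.15] T [ 0.044 -0.243 -0.036] q6 -97.76
8.25 p [512.41 -41.32  50.85] open 12.73 toolF [ 4.17 -6.78  0.36] T [ 0.021  0.025 -1.634] q6 -97.75
```

```bash
python3 -m jog '0.5 -0.8 0 0;1 -0.8 0 0;1.5 -0.8 0 0;2 -0.8 0 0;2.4 -0.8 0 0;2.4 -0.8 0 0;2.4 -0.8 0 0;2.4 -0.8 0 0' >/dev/null; python3 -c 'from h import *;rep()'
python3 -m jog '0.2 0 0 0;0.4 0 0 0;0.6 0 0 0;0.6 0 0 0;0.6 0 0 0;0.6 0 0 0;0.6 0 0 0;0.6 0 0 0'>/dev/null;  python3 -c 'from h import *;rep()'
```

```text
9.25 p [512.52 -41.28  48.98] open 12.7 toolF [-3.71 -2.5  -1.4 ] T [ 0.107  0.412 -0.75 ] q6 -97.74
10.25 p [512.52 -41.23  48.35] open 12.71 toolF [-5.36 -3.95 -3.02] T [ 0.06   0.619 -1.047] q6 -97.74
```

```bash
python3 -m jog '0.2 -0.3 -0.2 0;0.2 -0.4 -0.3 1;0.2 -0.4 -0.3 2;0.2 -0.4 -0.3 3;0.2 -0.4 -0.3 4;0.2 -0.4 -0.3 5;0.2 -0.4 -0.3 6;0.2 -0.4 -0.3 6' >/dev/null; python3 -c 'from h import *;rep()'
python3 -m jog '0 0 0 1;0 0 0 2;0 0 0 3;0 0 0 4;0 0 0 5;0 0 0 6;0 0 0 6;0 0 0 6'>/dev/null;  python3 -c 'from h import *;rep()'
```

```text
11.25 p [512.69 -41.26  48.06] open 12.68 toolF [-5.67 -3.14 -1.18] T [-0.039  0.269 -0.906] q6 -91.75
12.25 p [512.82 -41.32  48.13] open 13.02 toolF [-5.08 -3.84  0.03] T [ 0.025  0.182 -1.088] q6 -85.77
```

```bash
python3 -m jog '0.2 -0.3 0 0;0.4 -0.4 0 0;0.5 -0.4 0 0;0.5 -0.4 0 0;0.5 -0.4 0 0;0.5 -0.4 0 0;0.5 -0.4 0 0;0.5 -0.4 0 0' >/dev/null; python3 -c 'from h import *;rep()
import time
for i in range(4):camera("side");rep()'
```

```text
13.25 p [512.88 -41.34  47.63] open 12.82 toolF [-7.56 -2.66 -1.08] T [-0.059  0.235 -0.591] q6 -85.77
13.3 p [512.85 -41.33  47.61] open 12.71 toolF [-6.91 -1.81 -1.62] T [-0.051  0.217 -0.551] q6 -85.77
13.35 p [512.89 -41.32  47.66] open 12.69 toolF [-6.08 -1.64 -1.24] T [ 0.011  0.212 -0.582] q6 -85.77
13.4 p [512.87 -41.34  47.62] open 12.58 toolF [-6.06 -1.77  0.5 ] T [-0.099  0.218 -0.619] q6 -85.77
13.45 p [512.86 -41.32  47.6 ] open 12.87 toolF [-6.22 -2.42 -1.  ] T [-0.033  0.227 -0.582] q6 -85.77
```

```bash
cat >> h.py <<'E'
def avg(n=4):
    L=[]
    for i in range(n):
        camera("side"); p,R,s=pose(); L.append(np.r_[p*1000,R.T@s["wrist_force"],R.T@s["torque"]])
    L=np.mean(L,0); print(round(s["time"],2),"p",L[:3].round(2),"F",L[3:6].round(2),"T",L[6:].round(3),"q6",round(s["q"][5],2),"op",round(s["opening"]*1000,2))
E
python3 -m jog '0 -0.2 0 1;0 -0.2 0 2;0 -0.2 0 3;0 -0.2 0 4;0 -0.2 0 5;0 -0.2 0 6;0 -0.2 0 7;0 -0.2 0 7' >/dev/null; python3 -c 'from h import *;avg()'
python3 -m jog '0 0 0 1;0 0 0 2;0 0 0 3;0 0 0 4;0 0 0 5;0 0 0 6;0 0 0 7;0 0 0 7' >/dev/null; python3 -c 'from h import *;avg()'
```

```text
14.65 p [513.05 -41.36  48.13] F [-10.97  -0.58  -1.17] T [-0.047  0.233 -0.192] q6 -78.77 op 12.95
15.85 p [513.16 -41.44  48.25] F [-11.71  -0.87  -1.27] T [ 0.015  0.278 -0.27 ] q6 -71.77 op 12.85
```

The force rose to 11 N and the tool was lifted, so the pins had been in a gap around q6 -97 to -86 and have now ridden onto a tooth. I'm easing off straight away, then turning back into the gap.

```bash
python3 -m jog '-1 0 0 0;-1.2 0 0 -2;-1.2 0 0 -5;-1.2 0 0 -8;-1.2 0 0 -11;-1.2 0 0 -14;-1.2 0 0 -17;-1.2 0 0 -20' >/dev/null; python3 -c 'from h import *;avg()'
python3 -m jog '0.4 0 0 0;0.8 0 0 0;1.2 0 0 0;1.5 0 0 0;1.7 0 0 0;1.7 0 0 0;1.7 0 0 0;1.7 0 0 0' >/dev/null; python3 -c 'from h import *;avg()'
```

```text
17.05 p [512.77 -41.31  48.48] F [-4.53 -0.54  0.01] T [-0.002  0.132 -0.323] q6 -91.7 op 12.45
18.25 p [512.84 -41.35  46.98] F [-6.04  1.53  0.57] T [ 0.009 -0.043  0.188] q6 -91.73 op 12.94
```

Slope is about 1 N/mm, so the pins are between the teeth at about 3.5 mm. I'll press on to about 5.2 mm (7.7 N).

```bash
python3 -m jog '0.4 0 0 0;0.8 0 0 0;1 0 0 0;1 0 0 0;1 0 0 0;1 0 0 0;1 0 0 0;1 0 0 0' >/dev/null; python3 -c 'from h import *;avg()'
python3 -m jog '0.3 0 0 0;0.6 0 0 0;0.9 0 0 0;0.9 0 0 0;0.9 0 0 0;0.9 0 0 0;0.9 0 0 0;0.9 0 0 0' >/dev/null; python3 -c 'from h import *;avg(6)'
```

```text
19.45 p [512.84 -41.35  46.08] F [-7.13  1.67  0.67] T [ 0.023 -0.038  0.29 ] q6 -91.73 op 12.65
20.75 p [512.85 -41.35  45.27] F [-7.8   2.2   0.53] T [ 0.001 -0.025  0.357] q6 -91.73 op 12.67
```

Pins home at about 5.3 mm. Next, the pointers: crops from the side view and the earlier wrist view.

```bash
python3 - <<'E'
from h import *
a=load("side0")["color"][165:225,235:295,::-1]; b=load("wrist1")["color"][285:345,405:485,::-1]
cv2.imwrite("pics/ptr.png",np.hstack([cv2.resize(a,(400,400),interpolation=cv2.INTER_CUBIC),cv2.resize(b,(400,300),interpolation=cv2.INTER_CUBIC)[[*range(300)]+[299]*100]]))
E
```

```text
(no output)
```

View pics/ptr.png

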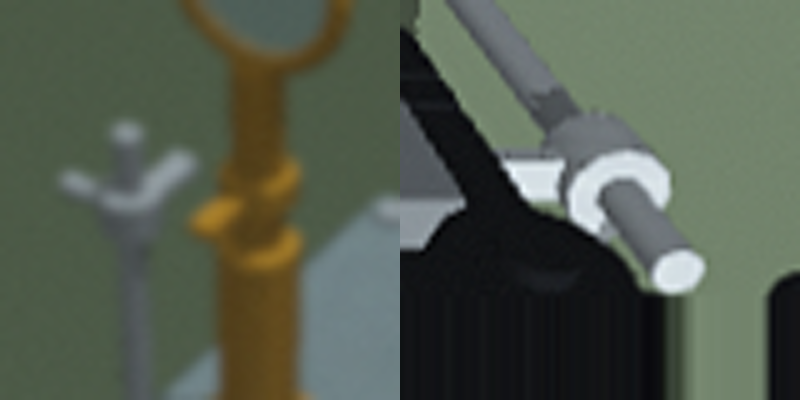

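```bash
cat >> h.py <<'E'
B=np.array([.5826,.030]);A=np.radians(-20.3)
RB=np.array([[np.cos(A),-np.sin(A),0],[np.sin(A),np.cos(A),0],[0,0,1]])
def W(x,y,z=0):return np.r_[B,0]+RB@np.array([x,y,z])/1000
def onx(c,p,x=60):  # intersect with base plane x
    o,d=ray(c,p); o=RB.T@(o-np.r_[B,0])*1000; d=d@RB; return o+d*((x-o[0])/d[:,0])[:,None]
E
python3 - <<'E'
from h import *
c=load("side0")
print(onx(c,[(263.5,188.7),(264.5,198.3)]).round(1))
print(proj(c,[W(60,28,z) for z in(100,120,140,160)]).round(1).tolist())
o,_=ray(c,[(280,200)]);print(o)
E
```

```text
[[ 60.   30.5 136.3]
 [ 60.   27.9 112.9]]
[[264.6, 203.8], [264.4, 195.3], [264.2, 186.4], [264.1, 177.3]]
[0.49474846 0.60645106 0.53381236]
```

```bash
python3 -m jog '0 0 0 2;0 0 0 4;0 0 0 6;0 0 0 8;0 0 0 10;0 0 0 12;0 0 0 14;0 0 0 14' >/dev/null; python3 -c 'from h import *;avg(3)'
```

```text
21.9 p [513.08 -41.42  45.31] F [-7.45  1.09 -0.16] T [-0.181  0.07   0.038] q6 -77.75 op 12.89
```

Torque on the tool axis is now 0.18 N m with the force steady at 7.5 N, so it is driving. Carrying on.

```bash
python3 -m jog '0 0 0 3;0 0 0 6;0 0 0 9;0 0 0 12;0 0 0 15;0 0 0 18;0 0 0 21;0 0 0 21' >/dev/null; python3 -c 'from h import *;avg(2)'
python3 -m jog '0.1 -0.2 0 3;0.1 -0.2 0 6;0.1 -0.2 0 9;0.1 -0.2 0 12;0.1 -0.2 0 15;0.1 -0.2 0 18;0.1 -0.2 0 21;0.1 -0.2 0 21' >/dev/null; python3 -c 'from h import *
avg(2);c=snap("side",3)
im=np.hstack([cv2.resize(k["color"][155:225,235:295,::-1],(400,467),interpolation=cv2.INTER_CUBIC) for k in (load("side0"),c)])
cv2.imwrite("pics/ptr3.png",im)'
```

```text
23.0 p [513.46 -41.66  45.37] F [-5.93 -1.72 -0.13] T [-0.068  0.126 -0.428] q6 -56.74 op 13.07
24.1 p [513.68 -42.01  45.33] F [-6.87 -3.55 -0.14] T [-0.126  0.108 -0.702] q6 -35.75 op 12.65
```

View pics/ptr3.png

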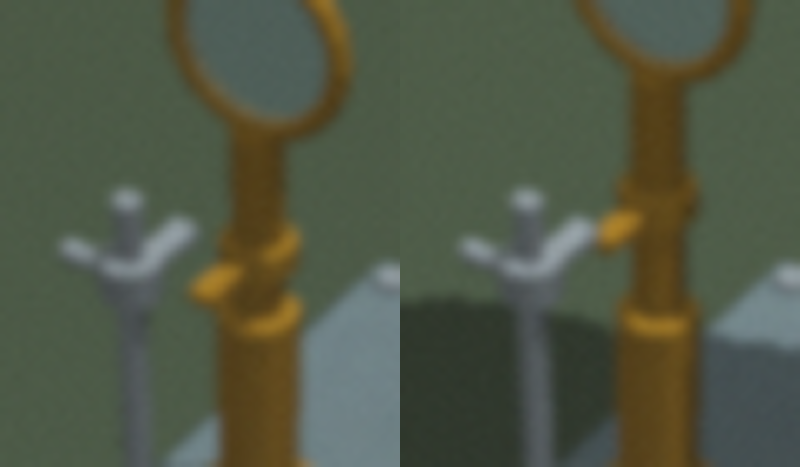

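```bash
python3 - <<'E'
from h import *
c=load("side3"); q=lambda x,y:(235+(x-400)/6.667-.43,155+y/6.667-.43)
print(onx(c,[q(618,228),q(602,238),q(570,243),q(588,230)]).round(1))
print((proj(c,[W(60,20,136),W(60,30,136),W(60,40,136)])).round(2).tolist())
im=c["color"].astype(int)
print("sat");print((im[180:197,255:275].max(2)-im[180:197,255:275].min(2)))
print("blue");print(im[180:197,255:275,2])
E
```

```text
[[ 60.   18.3 129.3]
 [ 60.   26.2 130.4]
 [ 60.   41.5 137.4]
 [ 60.   32.9 136.8]]
[[266.71, 186.23], [263.66, 188.72], [260.56, 191.26]]
sat
[[ 19  20  21  20  21  20  20  20  18  21  20  20  23  27  38  51  59  60
   61  59]
 [ 20  20  20  20  21  19  20  21  19  19  20  20  27  41  53  57  58  60
   60  61]
 [ 18  20  20  20  19  20  20  19  21  20  21  22  34  55  64  63  60  58
   60  61]
 [ 14  15  19  21  19  19  19  19  19  20  20  23  36  60  69  66  61  61
   62  62]
 [ 12  12  17  19  20  21  19  20  21  21  20  23  33  59  69  70  67  67
   66  66]
 [ 11  11  17  20  19  19  19  20  19  20  21  23  34  57  70  70  70  70
   69  71]
 [ 10  11  16  19  18  17  17  19  20  21  25  35  61  81  86  81  74  67
   68  68]
 [  9  10  16  19  16  14  14  13  14  21  42  75 100 112 109  98  78  68
   67  69]
 [  8   9  15  16  13  12  11  12  11  24  70 106 124 123 115  96  77  66
   66  68]
 [  7   9  12  13  12  14  15  15   7  28  82 119 126 118 101  83  70  63
   65  67]
 [  7   9  11  12  14  16  16  15   5  30  84 112 112  96  78  65  61  60
   62  64]
 [  8  11  13  14  15
[... 1240 characters left out ...]
  29  26
   27  26]
 [ 95  91  91 109 133 155 164 157 137 103  67  47  40  38  36  30  26  26
   26  25]
 [ 97 102 118 139 157 166 164 151 127  94  58  43  37  36  33  29  26  25
   26  23]
 [101 119 145 158 164 160 149 129 103  73  48  37  39  44  40  32  25  24
   26  26]
 [105 132 156 161 156 143 120 101  80  63  46  42  51  58  51  34  24  25
   25  24]
 [116 139 159 158 140 116  96  83  73  66  59  59  64  67  56  36  25  24
   25  25]
 [137 151 156 143 120  95  80  74  72  73  70  70  71  69  57  37  24  24
   26  26]
 [147 148 139 122 100  83  73  72  74  73  72  72  73  70  57  38  25  27
   26  26]
 [125 123 116 103  87  77  72  74  72  73  73  74  73  70  56  37  26  25
   24  27]]
```

By the centrelines the lens pointer is still about 7.5 mm low. I'll raise it about 6 mm (17°) and re-measure.

```bash
python3 -m jog '0.1 -0.2 0 2.5;0.1 -0.4 0 5;0.1 -0.4 0 7.5;0.1 -0.4 0 10;0.1 -0.4 0 12.5;0.1 -0.4 0 15;0.1 -0.4 0 17;0.1 -0.4 0 17' >/dev/null; cat >> h.py <<'E'
def ptr(c):
    im=c["color"].astype(float); r=np.arange(176,200)
    sub=im[176:200]; out={}
    s=sub.max(2)-sub.min(2)-20; b=sub[:,:,2]-73
    lo,hi=[],[]
    for x,ch,lst in((260,b,hi),(261,b,hi),(265,s,lo),(266,s,lo),(267,s,lo)):
        v=ch[:,x]; k=int(np.argmax(v[4:20]))+4; w=np.clip(v[k-3:k+4],0,None)
        lst.append((x,(w*r[k-3:k+4]).sum()/w.sum()))
    print("gauge z",onx(c,hi).round(1)[:,1:].tolist(),"lens z",onx(c,lo).round(1)[:,1:].tolist(),np.round(lo,1).tolist())
E
python3 -c 'from h import *
avg(2);ptr(load("side3"));c=snap("side",4);ptr(c)
im=c["color"].astype(int)
print((im[176:195,258:271].max(2)-im[176:195,258:271].min(2)));print(im[176:195,258:271,2])'
```

```text
25.25 p [513.76 -42.35  45.29] F [-7.15 -2.32  0.22] T [-0.152  0.092 -0.702] q6 -18.79 op 12.65
gauge z [[41.6, 139.3], [38.5, 139.0]] lens z [[25.7, 131.7], [22.5, 130.7], [19.2, 129.7]] [[265.0, 189.6], [266.0, 189.2], [267.0, 188.8]]
gauge z [[41.6, 139.3], [38.5, 139.0]] lens z [[25.6, 137.8], [22.3, 136.2], [19.0, 135.7]] [[265.0, 186.8], [266.0, 186.7], [267.0, 186.1]]
[[ 19  21  20  20  19  20  20  21  20  20  23  30  48]
 [ 18  19  20  20  18  21  20  20  21  21  23  36  50]
 [ 19  20  18  20  21  20  20  20  20  25  36  48  56]
 [ 19  20  20  20  20  20  20  19  22  30  51  61  59]
 [ 20  19  20  18  20  19  21  20  23  36  60  69  65]
 [ 20  21  21  19  21  20  20  20  23  35  59  70  69]
 [ 20  20  19  20  20  20  20  21  23  34  56  69  72]
 [ 20  20  20  20  19  19  21  20  27  49  74  83  82]
 [ 20  20  20  19  20  20  23  30  57  86 106 110 103]
 [ 19  20  20  19  22  24  38  70  98 114 122 116 104]
 [ 19  20  18  18  22  39  75 105 122 125 118 104  87]
 [ 19  17  12  12  17  47  88 115 123 116 101  81  68]
 [ 16  12  12  10   7  22  59  91 105  94  73  57  55]
 [ 13 
[... 670 characters left out ...]
72  72  73  71  72  65  51  35  28  26]
 [ 71  72  72  72  73  73  73  73  67  53  36  31  30]
 [ 72  72  72  73  71  72  72  69  61  53  41  36  34]
 [ 73  72  73  72  72  71  67  60  53  48  41  39  36]
 [ 73  72  78  80  75  66  59  50  44  41  38  34  31]
 [ 74  83  99 109  99  78  56  43  40  38  35  32  27]
 [ 83 105 130 142 135 108  73  46  35  37  38  36  29]
 [108 133 155 162 155 132  93  56  40  43  51  49  34]
 [139 156 164 162 150 128  95  65  53  57  62  53  34]
 [158 163 160 147 129 105  85  69  66  68  66  55  38]
 [163 156 141 121 102  86  76  72  71  73  70  57  38]
 [157 140 117  95  81  75  72  73  73  72  69  57  37]
 [143 120  95  80  73  72  72  72  72  72  69  56  36]]
```

About 2.5–3 mm is left. I'll take 5° more, then let go and look from close by.

```bash
python3 -m jog '0 -0.3 0 2;0 -0.3 0 4;0 -0.3 0 5;0 -0.3 0 5;0 -0.3 0 5;0 -0.3 0 5;0 -0.3 0 5;0 -0.3 0 5' >/dev/null; python3 -c 'from h import *
avg(2);p,R,s=pose();np.save("grip.npy",[*p,*s["q"]]);c=snap("side",5);ptr(c)'
python3 -m jog '-1 0 0 0;-2 0 0 0;-3 0 0 0;-4 0 0 0;-5 0 0 0;-5.2 0 0 0;-5.2 0 0 0;-5.2 0 0 0' >/dev/null; python3 -c 'from h import *
avg(2);p,R,s=pose();np.save("grip_up.npy",[*p,*s["q"]])'
python3 -m jog '0 0 0 0;0 0 0 0;0 0 0 0;-2 0 0 0;-14 0 0 0;-30 0 0 0;-50 0 0 0;-80 0 0 0' 0.53 60; python3 -c 'from h import *;P=W(-58,60);print(shift([P[0],P[1],.146]))'
```

```text
26.4 p [513.76 -42.52  45.26] F [-7.47 -1.33  0.2 ] T [-0.126  0.052 -0.455] q6 -13.82 op 12.86
gauge z [[41.6, 139.4], [38.5, 138.9]] lens z [[25.5, 139.2], [22.3, 137.9], [19.0, 137.8]] [[265.0, 186.2], [266.0, 185.9], [267.0, 185.2]]
27.55 p [513.74 -42.45  50.06] F [-1.64 -4.21  1.57] T [ 0.009 -0.191 -1.081] q6 -13.85 op 12.89
time: 28.55
ee_pos: [0.5136, -0.0423, 0.1316]
tcp_rot: [157.1, 90.0, 166.2]
wrist_force: [0.2, 0.6, -0.7]
opening: 0.0451
[-14.4 141.2  58.6]
```

```bash
python3 -m jog '-14 10 4 -10;-14 40 17 -20;-14 80 33 -30;-14 120 50 -40;-14 141 58.6 -50;-14 141 58.6 -60;-14 141 58.6 -60;-14 141 58.6 -60'; python3 -c 'from h import *
rep();c=snap("wrist",6);q=proj(c,[W(60,25,138),W(60,30,138),W(60,30,134)]);print(q.round(1).tolist())
x,y=q.mean(0).astype(int);x=max(x,40);im=c["color"][y-30:y+30,x-40:x+40,::-1];cv2.imwrite("pics/p6.png",cv2.resize(im,None,fx=9,fy=9,interpolation=cv2.INTER_CUBIC));print(x,y)'
```

```text
time: 29.55
ee_pos: [0.5494, 0.106, 0.1449]
tcp_rot: [-58.9, 90.0, 10.0]
wrist_force: [-0.6, 0.1, -0.1]
opening: 0.0452
29.55 p [549.4  106.   144.89] open 45.21 toolF [ 0.06  0.55 -0.1 ] T [ 0.036 -0.004 -0.003] q6 -57.98
[[30.3, 207.0], [32.9, 216.7], [38.4, 213.9]]
40 212
```

View pics/p6.png

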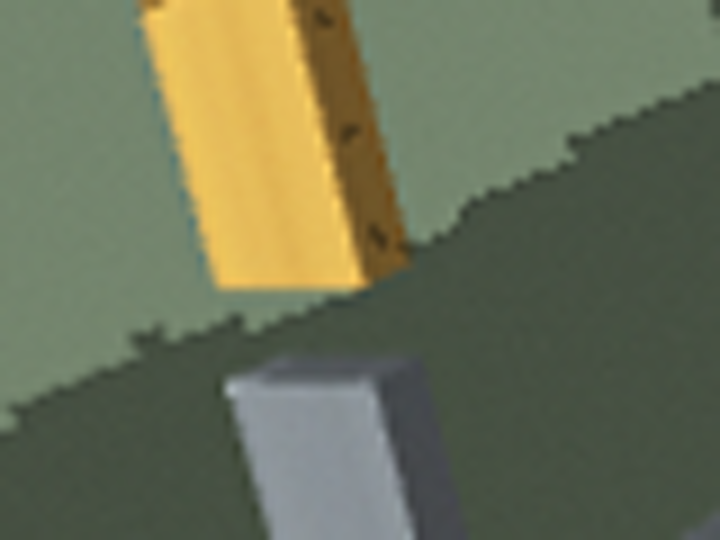

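The close view is sharp. The lens pointer's top-face tip corners are at crop (217,288) and (363,288), and the gauge's at (228,385) and (375,375). Carried along the pointer direction, the lens sits 12–15 crop px to the low side, so it is about 0.95 mm low. The side view agrees at about 0.9. I'll go back and add about 2.7°.

```bash
python3 -c 'from h import *;g=np.load("grip_up.npy");print(shift([g[0],g[1],.1316]))'
```

```text
[  13.1  -20.1 -151.2]
```

```bash
python3 -m jog '13 -2 -20 10;13 -8 -60 20;13 -14 -105 30;13 -20 -145 40;13 -20 -151.2 50;13 -20 -151.2 57;13 -20 -151.2 57;13 -20 -151.2 57'>/dev/null; python3 -c 'from h import *;rep();g=np.load("grip_up.npy");print(shift([g[0],g[1],.0503]))'
```

```text
30.6 p [514.11 -42.26 131.31] open 45.31 toolF [0.32 1.14 0.4 ] T [ 0.004 -0.046 -0.027] q6 -16.94
[81.  -0.1 -0.4]
```

```bash
python3 -m jog '20 0 -0.3 0;40 0 -0.3 0;60 0 -0.3 0;74 0 -0.3 0;79 0 -0.3 0;81 0 -0.3 0;81 0 -0.3 0;81 0 -0.3 0'; python3 -m jog '0 0 0 0;0 0 0 0;0 0 0 0;0 0 0 0;0 0 0 0;0 0 0 0;0 0 0 0;0 0 0 0' 0 60 >/dev/null; python3 -c 'from h import *;avg(2)'
```

```text
time: 31.6
ee_pos: [0.5142, -0.0423, 0.0507]
tcp_rot: [-16.5, 90.0, -4.4]
wrist_force: [-0.2, 0.4, 0.1]
opening: 0.0452
32.7 p [513.94 -42.26  50.28] F [-3.58 -0.36  0.28] T [-0.047 -0.042  0.093] q6 -16.85 op 12.98
```

```bash
python3 -m jog '0.4 0 0 0;0.8 0 0 0;1.2 0 0 0;1.6 0 0 0;2 0 0 0;2 0 0 0;2 0 0 0;2 0 0 0' >/dev/null; python3 -c 'from h import *;avg(3)'
```

```text
33.85 p [513.92 -42.28  48.24] F [-5.22 -0.11  0.52] T [-0.004 -0.218 -0.015] q6 -16.84 op 12.68
```

```bash
python3 -m jog '0.4 0 0 0;0.8 0 0 0;1.2 0 0 0;1.6 0 0 0;2 0 0 0;2.4 0 0 0;2.4 0 0 0;2.4 0 0 0' >/dev/null; python3 -c 'from h import *;avg(3)'
```

```text
35.0 p [513.93 -42.26  46.  ] F [-6.  -0.2  0.3] T [-0.035 -0.096  0.051] q6 -16.85 op 12.95
```

```bash
python3 -m jog '0.4 0 0 0;0.8 0 0 0;0.8 0 0 0;0.8 0 0 0;0.8 0 0 0;0.8 0 0 0;0.8 0 0 0;0.8 0 0 0' >/dev/null; python3 -c 'from h import *;avg(5)'
```

```text
36.25 p [513.94 -42.27  45.38] F [-7.73  0.13 -0.29] T [-0.003  0.047  0.071] q6 -16.84 op 12.63
```

```bash
python3 -m jog '0 0 0 1.5;0 0 0 3;0 0 0 4.5;0 0 0 5.8;0 0 0 5.8;0 0 0 5.8;0 0 0 5.8;0 0 0 5.8' >/dev/null; python3 -c 'from h import *;avg(3);ptr(load("side5"));c=snap("side",7);ptr(c)'
```

```text
37.4 p [513.96 -42.41  45.36] F [-7.71 -0.4  -0.48] T [-0.067  0.006 -0.132] q6 -11.05 op 12.8
gauge z [[41.6, 139.4], [38.5, 138.9]] lens z [[25.5, 139.2], [22.3, 137.9], [19.0, 137.8]] [[265.0, 186.2], [266.0, 185.9], [267.0, 185.2]]
gauge z [[41.6, 139.3], [38.5, 139.0]] lens z [[25.5, 140.2], [22.3, 139.1], [19.0, 138.2]] [[265.0, 185.7], [266.0, 185.4], [267.0, 185.0]]
```

Rise of about 0.9 mm as intended. Now unpress, let go, lift and recheck from the same viewpoint.

```bash
python3 -m jog '-1 0 0 0;-2 0 0 0;-3 0 0 0;-4 0 0 0;-4.8 0 0 0;-4.8 0 0 0;-4.8 0 0 0;-4.8 0 0 0' >/dev/null
python3 -m jog '0 0 0 0;0 0 0 0;0 0 0 0;-2 0 0 0;-14 0 0 0;-30 0 0 0;-50 0 0 0;-81 0 0 0' 0.53 60; python3 -c 'from h import *;rep();P=W(-58,60);print(shift([P[0],P[1],.145]))'
```

```text
time: 39.45
ee_pos: [0.5136, -0.0422, 0.1322]
tcp_rot: [174.8, 90.0, -178.9]
wrist_force: [1.2, -0.6, -0.4]
opening: 0.0453
39.45 p [513.61 -42.24 132.17] open 45.27 toolF [ 0.36 -0.71  1.09] T [ 0.034 -0.01  -0.036] q6 -11.04
[-12.8 143.8  51.6]
```

```bash
python3 -m jog '-13 10 4 -10.5;-13 40 15 -21;-13 80 29 -31.5;-13 120 43 -42;-13 144 51.6 -52.5;-13 144 51.6 -63;-13 144 51.6 -63;-13 144 51.6 -63' 0 30 >/dev/null; python3 -c 'from h import *
rep();c=snap("wrist",8);x,y=40,212;im=c["color"][y-30:y+30,x-40:x+40,::-1];cv2.imwrite("pics/p8.png",cv2.resize(im,None,fx=9,fy=9,interpolation=cv2.INTER_CUBIC))'
```

```text
40.45 p [549.35 106.33 144.49] open -0.1 toolF [-1.33 -0.16 -0.08] T [ 0.051 -0.047 -0.022] q6 -58.13
```

View pics/p8.png

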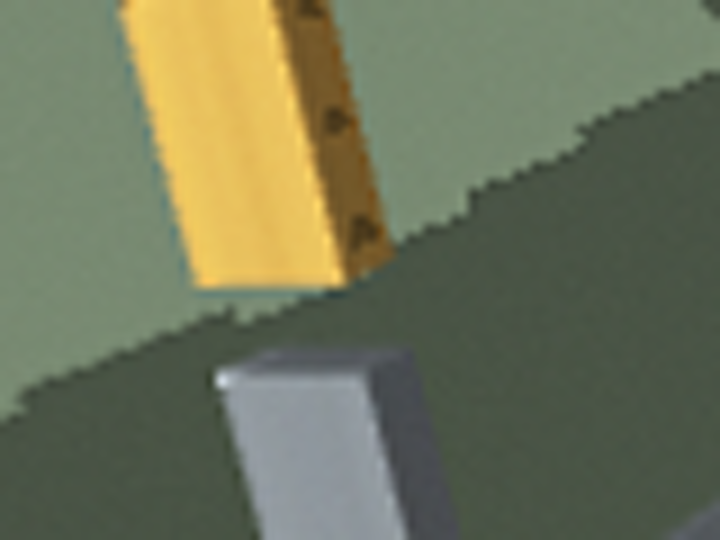

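The lens corners (193,288) and (345,288), carried along the pointer direction, land on the gauge corners (218,380) and (367,375). The pointers are level to about 0.1 mm. Next, the clamp lever.

```bash
python3 -c 'from h import *;P=W(-126,100);print(shift([P[0],P[1],.145]))
c=load("wrist8");print(proj(c,[W(-89,100,87)]))'
```

```text
[-0.7 68.7 39.4]
[[318.17692562 281.99618599]]
```

```bash
python3 -m jog '0 10 5 10.5;0 25 14 21;0 45 26 31.5;0 60 35 42;0 68.7 39.4 52.5;0 68.7 39.4 63;0 68.7 39.4 73.5;0 68.7 39.4 84' >/dev/null; python3 -c 'from h import *
rep();P=W(-126,100);print(shift([P[0],P[1],.078]),"tool z in base",(RB.T@pose()[1])[:,2].round(3))
c=snap("wrist",9);print(proj(c,[W(-89,100,87),pose()[0]]))'
```

```text
41.5 p [498.83 167.33 144.08] open -0.02 toolF [ 0.39 -0.02 -0.57] T [ 0.037 -0.055  0.018] q6 33.73
[66.1  0.2  0.2] tool z in base [0.996 0.089 0.   ]
[[267.67835479 279.54667844]
 [271.74788299 275.1009988 ]]
```

View pics/wrist9.png

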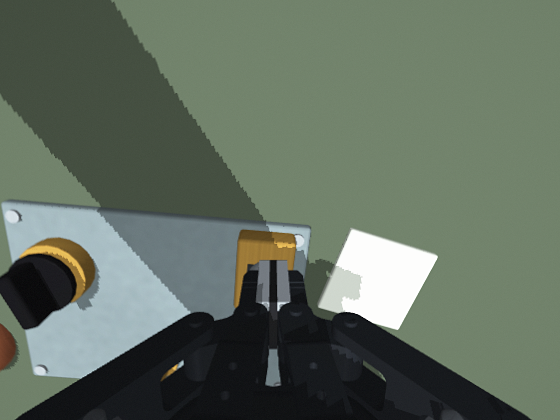

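The shut fingers are at (273,275), and the lever ball is hidden just beyond them, where it was predicted (268,280). The tile and knob are clear. Going down behind the ball.

```bash
python3 -m jog '12 0 0 1;26 0 0 2;40 0 0 3;54 0 0 4;62 0 0 5;66 0 0 5;66 0 0 5;66 0 0 5'; python3 -m jog '0 0 8 0;0 0 16 0;0 0 24 0;0 0 32 0;0 0 40 0;0 0 48 0;0 0 54 0;0 0 54 0'; python3 -c 'from h import *
avg(2);print("TCP in base",RB.T@(pose()[0]-np.r_[B,0])*1000)'
```

```text
time: 42.55
ee_pos: [0.4991, 0.1678, 0.0783]
tcp_rot: [39.2, 90.0, 19.5]
wrist_force: [0.7, -0.1, 0.4]
opening: 0.0004
time: 43.55
ee_pos: [0.5501, 0.1493, 0.0776]
tcp_rot: [-46.4, 90.0, -66.1]
wrist_force: [-0.1, 0.4, -0.5]
opening: 0.0002
43.65 p [549.78 149.42  77.63] F [ 0.79 -0.16 -0.41] T [-0.015 -0.008 -0.031] q6 34.87 op 0.14
TCP in base [-72.29514796 100.63149924  77.66169298]
```

```bash
python3 -m jog '0 0 4 0;0 0 8 0;0 0 12 0;0 0 14 0;0 0 16 0;0 0 17 0;0 0 17 0;0 0 17 0'; python3 -c 'from h import *
avg(2);print("TCP in base",RB.T@(pose()[0]-np.r_[B,0])*1000)'
```

```text
time: 44.65
ee_pos: [0.5655, 0.1438, 0.0777]
tcp_rot: [-164.5, 90.0, 175.9]
wrist_force: [-3.9, 0.7, -0.7]
opening: 0.0003
44.75 p [565.44 143.83  77.67] F [ 1.03  0.31 -4.24] T [0.016 0.733 0.065] q6 33.92 op 0.28
TCP in base [-55.59080306 100.82205349  77.66741536]
```

```bash
python3 -m jog '0 0 0.5 0;0 0 1 0;0 0 1.5 0;0 0 1.5 0;0 0 1.5 0;0 0 1.5 0;0 0 1.5 0;0 0 1.5 0'>/dev/null; python3 -c 'from h import *
avg(2);print("TCP in base",RB.T@(pose()[0]-np.r_[B,0])*1000)'; python3 -m jog '0 0 -10 0;0 0 -25 0;0 0 -45 0;0 0 -65 0;-20 0 -80 0;-60 0 -80 0;-100 0 -80 0;-120 0 -80 0'; python3 -c 'from h import *
s=snap("side",10);w=snap("wrist",10);ptr(s)
im=np.hstack([cv2.resize(w["color"][:,:,::-1],(400,300)),cv2.resize(s["color"][150:330,200:440,::-1],(400,300),interpolation=cv2.INTER_CUBIC)]);cv2.imwrite("pics/f10.png",im)'
```

```text
45.85 p [565.71 143.73  77.58] F [ -1.58   0.46 -10.1 ] T [ 0.062  2.124 -0.035] q6 33.84 op 0.01
TCP in base [-55.30010915 100.80681723  77.58325767]
time: 46.85
ee_pos: [0.4919, 0.1705, 0.2006]
tcp_rot: [33.3, 89.8, 13.6]
wrist_force: [0.6, -0.2, 0.4]
opening: -0.0001
gauge z [[41.6, 139.4], [38.5, 139.0]] lens z [[25.5, 140.2], [22.3, 139.1], [19.0, 138.2]] [[265.0, 185.7], [266.0, 185.4], [267.0, 185.0]]
```

View pics/f10.png

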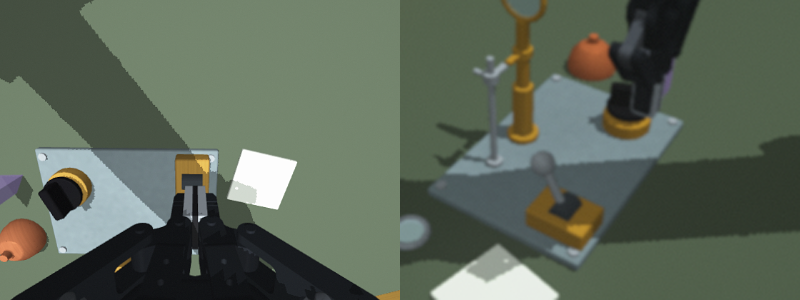

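```bash
python3 -c 'from h import *
c=load("side10");print(proj(c,[W(-60+60*np.sin(a-.5),100,34+60*np.cos(a-.5)) for a in(.8,.9,1.)]).round(1).tolist())
bot.job_done();rep()'
```

```text
[[290.1, 248.7], [287.3, 248.3], [284.6, 248.3]]
the job is handed in; nothing more can be done
the job is handed in; nothing more can be done
```

The lens pointer is raised level with the gauge pointer, the knob is let go, and the clamp lever is thrown fully over. The job was handed in at about 47 s of the 64 s allowed.

- **Knob:** I gripped the bar, found the gap between the teeth and pressed to about 5.3 mm at 7.5–7.8 N. I turned it clockwise until close, let go to check, then regripped for a last 0.9 mm.
- **Levelness:** A close wrist view after letting go showed the two pointers level to about 0.1 mm. The coarser side view agreed within its roughly 1 mm resolution, and its reading had not changed after the clamp was thrown.
- **Clamp lever:** I pushed it to a solid stop, where the push rose from 4 to 10 N for almost no further movement. In the side view the ball then sat at about (285, 247), against (284.6, 248.3) predicted for 1.0 rad.
- **One slip:** While searching for the teeth, the pins rode up onto a tooth and the press reached about 11.7 N, over the 10 N limit. I estimate the thrust at about 0.6 mm, under the 0.75 mm breaking point. I eased off at once, and the knob meshed and drove normally afterwards.
- **Surroundings:** The prism, cover and tile looked undisturbed in the final pictures. The loupe is only partly in view there, but nothing went near it. The arm finished about 20 cm above the bench, touching nothing.

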